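# Clear the microscope bench: highlighter to the pens, objective to the lenses

### The arm

A 6-joint arm with a two-finger parallel gripper is mounted at the origin on the work surface. World frame = base frame: x ahead of the robot, y to its left, z up, the work surface at z = 0. Lengths are in m, angles in rad, forces in N, time in s.
With the tool pointing down it reaches from about 0.35 to 0.8 m from the base axis. Payload 7.3 kg.
Tool frame: the origin (TCP) lies on the centre line of the jaws, within the pads' length; the fingertips stand 19 mm ahead of it and the grasp point (between the pads) is the TCP; z points along the fingers, y is the line along which they close (so a half turn about z gives the same grasp; the last joint's range is limited). The gripper opens to 85 mm and grips with 20 to 120 N. Pads are 22 mm wide; open, the fingers measure 114 mm over their backs; the gripper's body (76 mm by 85 mm) begins 54 mm behind the grasp point. The pads swing forward as they close: fully open they stand 13 mm farther back than shut.
Start: joints at [-1.345, 0.342, 1.524, -0, 1.275, -0.146], TCP at [0.191, -0.489, 0.25] pointing down, gripper open.
Joint ranges: [-2.53, 2.53], [-0.77, 2.02], [0.04, 2.7], [-1, 4.14], [0.28, 2.66], [-3.11, 3.11]. Speed limits (rad/s): [2.57, 2.57, 3.14, 3.14, 3.14, 3.14].

### API

Orientations are given as a 3x3 rotation matrix whose columns are the frame's x, y, z axes.
In Python, from plant import ctrl gives the robot as it stands. The module is installed in compiled form; this text tells all that it offers.
- The arm moves only by the shell command python3 -m handwheel 'ROWS' [FORCE]. ROWS is JSON, a list of rows, each a list of 5 numbers: the shift along the tool's x, y, z in cm, then the turn about the tool's z in rad, then the opening in per cent of the stroke, from 0 (shut) to 100 (fully open). In form: [[x, y, z, roll, jaw], ...]. A call has 1 to 8 rows; each row is the pose to reach, as a shift and turn from the pose commanded when the call began, along the tool's axes at that moment; what a row does not reach only later rows make up. A row lasts 1/12 s, in which the tool goes at most 41.7 mm and 7.16 degrees, less where a joint would pass 70% of its speed; a pose out of reach is approached as far as the arm can. A call with a gripper value outside its range is refused whole. The fingers move at their own pace and stop on an object; FORCE is the grip in N (left out, the last holds). Time passes only in rows, so rows that repeat a pose let the fingers close. It gives the time, the measured TCP pose, the force, the opening and the grip force at its end, in the units of the state.
- ctrl.state(): the state, without advancing time (a new reading comes with each control period).
- ctrl.camera(name): name is "side" or "top" or "wrist"; returns a dict with "img" (400x640x3 uint8, red, green, blue), "mtx" (3x3 intrinsics, pixels), "origin" and "rotation" of the camera in the world; the wrist camera has in their place "tool_from_camera" (4x4, takes a point from camera to tool coordinates, whose origin is the TCP and whose axes are the flange's). Camera axes: x right, y up, looking along -z (the intrinsics and any distortion apply to the point x, -y, -z); pixel columns grow to the right and rows downward; lengths in m; the calibration is good to about 2 mm. A picture is of the moment at which its call begins: read the wrist's pose just before it. There is no depth.
- ctrl.close_job(): hands the job in; it is judged then, once.
The state is a dict: "clock": time; "joint_positions": joint angles; "joint_velocities": joint speeds; "joint_efforts": joint torques, N m; "tool_pos": TCP position; "ee_rot": TCP orientation; "contact_force": force on the tool from outside, world axes, zero at the start; "ft_torque": the same for the moment, N m; "finger_gap": opening from 0.0 (shut) to 1.0 (fully open); "grip_force": force on a finger pad.
Only numpy, scipy, OpenCV 4.12 (cv2) and the standard library are available. Lean on these libraries where they do the work, as an engineer would, in place of code of your own. Each camera call takes 0.05 s, during which the arm holds its last target. There are 200 camera calls.

### The job

Clear up the bench by kind: lay the orange highlighter flat on the floor of the white pen tray, beside the pens that are there and not on top of them, and stand the microscope objective with the yellow ring upright in the blue lens tray. Leave both released and at rest.

Things in the scene. Friction and masses are not known exactly. Their poses are not given: they have to be found in the camera images.
- highlighter_center (a point): Centre of the orange highlighter that lies flat on the bench: flat-sided bar 116 mm long (its x axis; black cap towards +x), 20 mm wide (y) and 16 mm thick (z, up), about 30 g, centre 8 mm above the bench. A thin pocket clip of 2 mm lies on top of the cap. (A green highlighter of the same shape is already in the pen tray and stays there.)
- objective_center (a point): Centre of the microscope objective with a yellow ring, which stands upright on the bench on its wide flat end: steel, round, 52 mm tall (z, up), its lower 34 mm a barrel of 34 mm diameter (33 mm at the foot) with the yellow ring around its upper edge, above that a nose of 24 mm diameter narrowing to 15 mm; about 140 g; this point is on its axis, 26 mm above its foot. (One with a red ring is already in the lens tray and stays there.)
- pen_tray: White plastic open tray, fixed to the bench, 190 mm (x) by 170 mm (y), walls 4 mm thick and 36 mm high; origin at the centre of its underside, z up. Its floor is 8 mm above the origin. A blue pen and the green highlighter lie in it along x against the -y wall, taking the strip from y = -77 to -37 mm; the rest, from y = -37 to +81 mm, is free.
- lens_tray: Blue plastic open tray with a grey padded floor, fixed to the bench, 190 mm (x) by 170 mm (y), walls 4 mm thick and 36 mm high; origin at the centre of its underside, z up. Its (rigid, flat) floor is 8 mm above the origin. The objective with the red ring stands in the corner at x = +62, y = -55 mm; the rest is free. Which tray is on the left and which on the right changes.
Not all that is in view belongs to the job. Of the things that look like the part that bears highlighter_center, the middle-sized one is meant.

How it is judged:
By the outcome, as a careful person would: the job done as asked, in the order asked, and still so for the second after the job is handed in, with the robot touching nothing.
It also fails if it takes over 58 s, if anything falls off the work surface, if the arm or the gripper's body presses on something with over 40 N, if the wrist force passes 120 N, or if a joint passes its speed limit or range.

## Working session

There is one attempt and no reset: what is moved stays moved. The work goes in short steps, Python scripts to look and compute and a shell command to move; the robot and the scene stay as the last step left them, time stands still between calls to the robot, and variables do not carry over. Pictures are saved under pics/ and viewed, at most 10 in all, crops included, and the job is handed in when it is done.

```bash
mkdir -p pics
cat > h.py <<'E'
import numpy as np, cv2
from plant import ctrl
def snap(n,f):
    s=ctrl.state(); c=ctrl.camera(n); cv2.imwrite('pics/'+f,c['img'][:,:,::-1])
    if n=='wrist':
        T=np.array(c['tool_from_camera']);R=np.array(s['ee_rot']);c['origin']=R@T[:3,3]+np.array(s['tool_pos']);c['rotation']=R@T[:3,:3]
    np.savez('pics/'+f+'.npz',**{k:np.array(v) for k,v in c.items()}); return c
def ray(c,uv,z):
    K=np.array(c['mtx']);d=np.linalg.inv(K)@[uv[0],uv[1],1];d=np.array(c['rotation'])@[d[0],-d[1],-d[2]];o=np.array(c['origin'])
    return o+d*(z-o[2])/d[2]
E
python3 - <<'E'
from h import *
for n in('top','side'):
    c=snap(n,n+'0.png');print({k:(v if k!='img' else 0) for k,v in c.items()})
print(ctrl.state())
E
```

```text
{'img': 0, 'mtx': array([[487.65955282,   0.        , 322.44382516],
       [  0.        , 487.65955282, 202.16373071],
       [  0.        ,   0.        ,   1.        ]]), 'origin': array([ 0.39374347, -0.00148458,  1.13715042]), 'rotation': array([[-0.00431084,  0.9981112 , -0.06128179],
       [-0.99992037, -0.00502926, -0.01157388],
       [-0.01186022,  0.06122702,  0.9980534 ]])}
{'img': 0, 'mtx': array([[437.34501451,   0.        , 322.82326783],
       [  0.        , 437.34501451, 205.60790076],
       [  0.        ,   0.        ,   1.        ]]), 'origin': array([0.35722787, 0.64213387, 0.74032868]), 'rotation': array([[-0.9904221 ,  0.10971815, -0.08382117],
       [-0.13726706, -0.71695376,  0.68347279],
       [ 0.01489347,  0.68843244,  0.72514754]])}
{'clock': 0.1, 'joint_positions': array([-1.34500184e+00,  3.42605259e-01,  1.52491767e+00, -8.19341225e-06,
        1.27539506e+00, -1.45985755e-01]), 'joint_velocities': array([-0.00028296, -0.00167604, -0.00230792, -0.00095356, -0.00057356,
        0.00117304]), 'joint_efforts': array([ 2.50512101e-03, -4.34445119e+01, -2.46493256e+01, -2.13860126e-04,
        4.66546553e-03, -5.68673514e-06]), 'tool_pos': array([ 0.19067011, -0.48879839,  0.24972158]), 'ee_rot': array([[ 9.31681265e-01,  3.63276656e-01, -3.04357428e-04],
       [ 3.63276736e-01, -9.31680390e-01,  1.28994235e-03],
       [ 1.85042095e-04, -1.31238109e-03, -9.99999122e-01]]), 'contact_force': array([-0.65011815,  0.07094002, -0.56885541]), 'ft_torque': array([ 0.03100265, -0.0235299 , -0.01719677]), 'grip_force': 0.0, 'finger_gap': 0.9949407614487015}
```

View pics/top0.png

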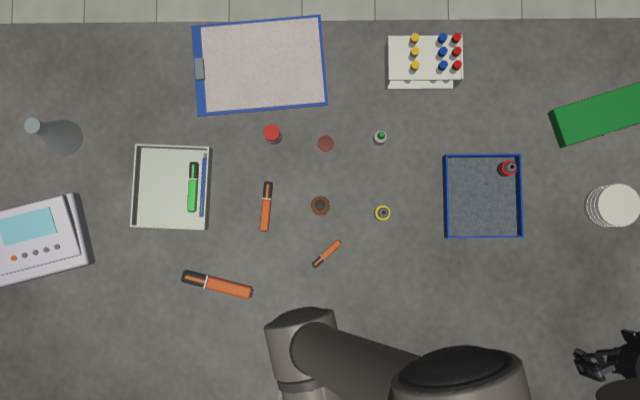

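View pics/side0.png

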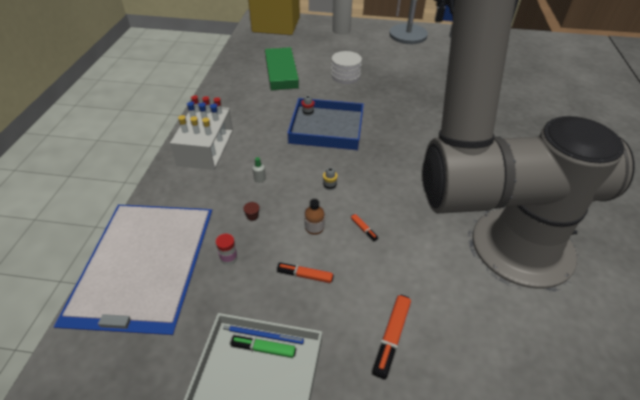

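Candidates for the orange highlighter are (266,206) middle-sized, (217,285) large and (327,253) small, so I take (266,206). For the yellow-ring objective, (383,213) has the ring; the green-topped vial at (380,137) and the brown bottle at (320,205) don't fit. The pen tray is on the left at (170,188), the lens tray on the right at (484,196).

```bash
cat > m.py <<'E'
from h import *
c=dict(np.load('pics/top0.png.npz'));s=dict(np.load('pics/side0.png.npz'))
def orange(img):
    h=cv2.cvtColor(img,cv2.COLOR_RGB2HSV);return cv2.inRange(h,(5,150,120),(15,255,255))
def blobs(m,amin):
    n,l,st,ce=cv2.connectedComponentsWithStats(m);return [(st[i,4],ce[i],l==i) for i in range(1,n) if st[i,4]>=amin]
for nm,k in(('top',c),('side',s)):
  for a,ce,m in blobs(orange(k['img']),30):
    r=cv2.minAreaRect(np.argwhere(m)[:,::-1].astype(np.float32));p=cv2.boxPoints(r)
    print(nm,a,ce,ray(k,ce,.016).round(4),[ray(k,q,.016)[:2].round(3) for q in p])
  h=cv2.cvtColor(k['img'],cv2.COLOR_RGB2HSV)
  for a,ce,m in blobs(cv2.inRange(h,(22,120,90),(33,255,255)),15): 
    if ce[1]>100: print(nm,'yel',a,ce,ray(k,ce,.034).round(4))
for q in [(137,146),(211,147),(208,229),(131,227)]: print('pen',ray(c,q,.036).round(3))
for q in [(444,155),(521,154),(523,237),(445,238)]: print('lens',ray(c,q,.036).round(3))
E
python3 m.py
python3 - <<'E'
from h import *
im=cv2.imread('pics/top0.png')
a=cv2.resize(im[130:305,120:300],None,fx=3,fy=3);b=cv2.resize(im[130:305,350:410],None,fx=3,fy=3)
cv2.imwrite('pics/crop.png',np.hstack([a,b]))
E
```

```text
top 240 [264.71666667 214.94166667] [0.4338 0.1446 0.016 ] [array([0.4  , 0.157]), array([0.47, 0.15]), array([0.468, 0.132]), array([0.398, 0.139])]
top 113 [330.76106195 248.91150442] [ 0.3553 -0.0071  0.016 ] [array([0.343, 0.014]), array([ 0.377, -0.02 ]), array([ 0.369, -0.028]), array([0.335, 0.006])]
top 500 [228.394 287.224] [0.269  0.2272 0.016 ] [array([0.269, 0.279]), array([0.294, 0.273]), array([0.269, 0.175]), array([0.244, 0.181])]
top yel 89 [381.56179775 212.58426966] [ 0.4372 -0.1222  0.034 ]
side 104 [359.36538462 221.875     ] [ 0.3543 -0.0037  0.016 ] [array([ 0.374, -0.015]), array([ 0.367, -0.027]), array([0.336, 0.007]), array([0.342, 0.018])]
side 35 [287.14285714 266.2       ] [0.4889 0.1371 0.016 ] [array([0.502, 0.139]), array([0.502, 0.133]), array([0.475, 0.136]), array([0.475, 0.141])]
side 302 [314.39072848 273.6192053 ] [0.4319 0.1468 0.016 ] [array([0.467, 0.154]), array([0.467, 0.133]), array([0.396, 0.14 ]), array([0.397, 0.16 ])]
side 663 [396.9306184  319.26395173] [0.2668 0.224  0.016 ] [array([0.291, 0.267]), array([0.266, 0.17 ]), array([0.24 , 0.177]), array([0.267, 0.272])]
side 110 [384.61818182 356.1       ] [0.2864 0.2979 0.016 ] [array([0.295, 0.318]), array([0.285, 0.276]), array([0.277, 0.278]), array([0.288, 0.319])]
side yel 41 [181.7804878 119.2195122] [ 0.8625 -0.2864  0.034 ]
side yel 39 [193.76923077 120.23076923] [ 0.829  -0.2871  0.034 ]
side yel 37 [205.67567568 121.37837838] [ 0.7956 -0.2871  0.034 ]
side yel 66 [329.71212121 178.        ] [ 0.4351 -0.1154  0.034 ]
pen [0.592 0.435 0.036]
pen [0.589 0.265 0.036]
pen [0.402 0.27  0.036]
pen [0.407 0.445 0.036]
lens [ 0.567 -0.265  0.036]
lens [ 0.568 -0.439  0.036]
lens [ 0.381 -0.438  0.036]
lens [ 0.379 -0.264  0.036]
```

View pics/crop.png

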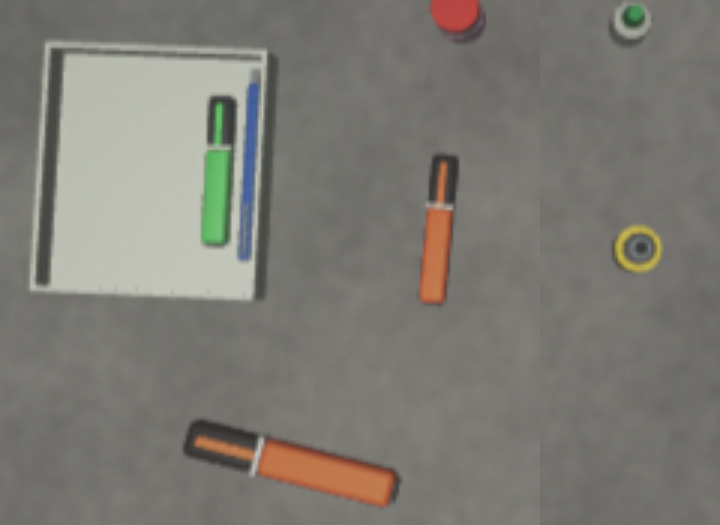

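The crop confirms the middle orange highlighter, with its cap up the image (+x) and yaw about -5 deg. The yellow-ring objective is standing clear of everything else.

```bash
cat >> h.py <<'E'
def go(x,y,z,yaw):  # shift in tool axes (cm) and roll to a world target
    s=ctrl.state();R=np.array(s['ee_rot']);p=np.array(s['tool_pos'])
    w=np.arctan2(R[1,0],R[0,0]);d=(w-yaw+np.pi)%(2*np.pi)-np.pi
    print('go',(R.T@(np.array([x,y,z])-p)*100).round(2),'roll',round(d,3),'now',p.round(4),'yaw',round(w,3),'F',np.round(s['contact_force'],1),'gap',round(s['finger_gap'],3),'grip',round(s['grip_force'],1),'t',s['clock'])
E
python3 -m handwheel '[[26,-21,0,0.46,100],[26,-21,0,0.46,100],[26,-21,0,0.46,100],[26,-21,0,0.46,100],[26,-21,0,0.46,100],[26,-21,0,0.46,100],[26,-21,0,0.46,100],[26,-21,0,0.46,100]]' 40
python3 -c "
from h import *
go(.457,.143,.20,-.085)"
```

```text
clock: 0.77
tool_pos: [0.3547, -0.2012, 0.2502]
ee_rot: [[0.996, -0.089, -0.0], [-0.089, -0.996, 0.0], [-0.0, -0.0, -1.0]]
contact_force: [0.9, -0.9, 0.1]
finger_gap: 0.996
grip_force: 0.0
go [  7.15 -35.19   5.02] roll -0.004 now [ 0.3547 -0.2012  0.2502] yaw -0.089 F [ 0.9 -0.9  0.1] gap 0.996 grip 0.0 t 0.7667
```

```bash
python3 -m handwheel '[[7.2,-35.2,5,0,45],[7.2,-35.2,5,0,45],[7.2,-35.2,5,0,45],[7.2,-35.2,5,0,45],[7.2,-35.2,5,0,45],[7.2,-35.2,5,0,45],[7.2,-35.2,5,0,45],[7.2,-35.2,5,0,45]]' >/dev/null
python3 -m handwheel '[[0,-4.4,0,0,45],[0,-4.4,0,0,45],[0,0,0,0,45]]' >/dev/null
python3 -c "
from h import *
go(.457,.143,.20,-.085)"
```

```text
go [ 0.62 -2.13  0.39] roll 0.008 now [0.4492 0.1222 0.2038] yaw -0.077 F [-0.  -1.7  0.2] gap 0.449 grip 0.0 t 1.6833
```

```bash
python3 -m handwheel '[[0.6,-2.1,2,0,45],[0.6,-2.1,2,0,45],[0.6,-2.1,2,0,45],[0.6,-2.1,2,0,45]]' >/dev/null
python3 -c "
from h import *
go(.457,.143,.10,-.085)
c=snap('wrist','w1.png');h=cv2.cvtColor(c['img'],cv2.COLOR_RGB2HSV);m=cv2.inRange(h,(5,150,80),(15,255,255))
n,l,st,ce=cv2.connectedComponentsWithStats(m)
for i in range(1,n):
  if st[i,4]>150:
    r=cv2.minAreaRect(np.argwhere(l==i)[:,::-1].astype(np.float32));print(st[i,4],ce[i].round(),[ray(c,q,.016)[:2].round(4) for q in cv2.boxPoints(r)])
"
```

```text
go [ 0.   -0.7   8.46] roll -0.002 now [0.4564 0.136  0.1846] yaw -0.087 F [0.2 0.1 0.1] gap 0.446 grip 0.0 t 2.0167
197 [489.   6.] [array([0.5942, 0.0067]), array([ 0.5921, -0.0172]), array([ 0.5826, -0.0179]), array([0.5848, 0.0063])]
228 [312. 152.] [array([0.5066, 0.1393]), array([0.5063, 0.1351]), array([0.4752, 0.1379]), array([0.4756, 0.1422])]
1677 [469. 188.] [array([0.4418, 0.0336]), array([0.4794, 0.0056]), array([ 0.4523, -0.0278]), array([ 4.127e-01, -4.000e-04])]
1657 [312. 213.] [array([0.4719, 0.1495]), array([0.4703, 0.1315]), array([0.4005, 0.1373]), array([0.4022, 0.1565])]
973 [476. 277.] [array([0.352 , 0.0209]), array([ 0.3866, -0.0174]), array([ 0.3716, -0.0291]), array([0.3361, 0.0093])]
257 [278. 363.] [array([0.2788, 0.2108]), array([0.2895, 0.2086]), array([0.2824, 0.1709]), array([0.2716, 0.1728])]
```

View pics/w1.png

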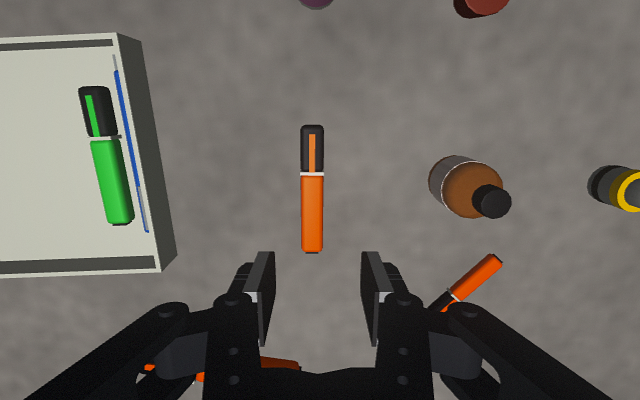

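The wrist view shows the highlighter at (312,190), along the tool axis and between the fingers at (265,280) and (375,280). Nothing stands in the way of the descent.

```bash
python3 -m handwheel '[[0.1,-0.65,3,0,45],[0.1,-0.65,6,0,45],[0.1,-0.65,9,0,45],[0.1,-0.65,12,0,45],[0.1,-0.65,14,0,45],[0.1,-0.65,15,0,45],[0.1,-0.65,15.3,0,45],[0.1,-0.65,15.3,0,45]]' >/dev/null
python3 -m handwheel '[[0,0,0.3,0,45],[0,0,0.5,0,45],[0,0,0.5,0,45],[0,0,0.5,0,45]]' >/dev/null
python3 -c "
from h import *
go(.458,.1425,.022,-.09)
c=snap('side','s1.png');cv2.imwrite('pics/s1c.png',cv2.resize(c['img'][200:330,230:400,::-1],None,fx=4,fy=4))"
```

```text
go [-0.07 -0.01  0.5 ] roll 0.002 now [0.4587 0.1423 0.027 ] yaw -0.088 F [ 0.1 -0.9  0.2] gap 0.449 grip 0.0 t 3.0667
```

View pics/s1c.png

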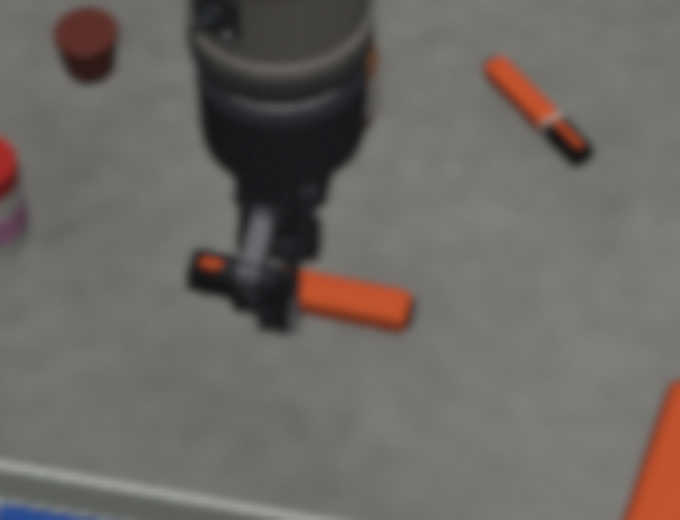

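The side crop shows the fingers straddling the middle of the highlighter, with their tips just above the bench. I'll ease down and close.

```bash
python3 -m handwheel '[[0,0,0.2,0,35],[0,0,0.2,0,30],[0,0,0.2,0,26],[0,0,0.2,0,26]]' 
python3 -m handwheel '[[0,0,0,0,10],[0,0,0,0,10],[0,0,0,0,10],[0,0,0,0,10],[0,0,0,0,10],[0,0,0,0,10]]' 35
```

```text
clock: 3.45
tool_pos: [0.4583, 0.1423, 0.0243]
ee_rot: [[0.996, -0.088, -0.0], [-0.088, -0.996, -0.0], [-0.0, 0.0, -1.0]]
contact_force: [-0.3, 0.2, -0.2]
finger_gap: 0.258
grip_force: 0.0
clock: 3.95
tool_pos: [0.4585, 0.1423, 0.0245]
ee_rot: [[0.996, -0.088, 0.0], [-0.088, -0.996, -0.0], [0.0, 0.0, -1.0]]
contact_force: [-0.2, -1.1, 4.5]
finger_gap: 0.223
grip_force: 34.7
```

```bash
python3 -m handwheel '[[0,0,-1,0,10],[0,0,-3,0,10],[0,0,-6,0,10],[0,0,-9,0,10],[0,0,-11,0,10],[0,0,-12,0,10],[0,0,-12,0,10]]' 
python3 -c "
from h import *
go(.498,.376,.145,-.035)"
```

```text
clock: 4.53
tool_pos: [0.4596, 0.1425, 0.1472]
ee_rot: [[0.996, -0.088, 0.005], [-0.088, -0.996, 0.001], [0.005, -0.001, -1.0]]
contact_force: [0.9, -0.3, -1.2]
finger_gap: 0.219
grip_force: 34.3
go [  1.77 -23.6    0.25] roll -0.053 now [0.4596 0.1425 0.1472] yaw -0.088 F [ 0.9 -0.3 -1.2] gap 0.219 grip 34.3 t 4.5333
```

```bash
python3 -m handwheel '[[0.4,-3,0,0,10],[0.8,-7,0,-0.03,10],[1.2,-11,0,-0.05,10],[1.5,-15,0,-0.05,10],[1.8,-19,0,-0.05,10],[1.8,-22,0,-0.05,10],[1.8,-23.6,0,-0.05,10],[1.8,-23.6,0,-0.05,10]]' >/dev/null
python3 -m handwheel '[[0,0,1,0,10],[0,0,3,0,10],[0,0,5,0,10],[0,0,5,0,10],[0,0,5,0,10]]' >/dev/null
python3 -c "
from h import *
go(.498,.376,.034,-.035)
snap('wrist','w2.png')"
```

```text
go [ 0.19 -0.22  5.87] roll -0.005 now [0.4962 0.374  0.0927] yaw -0.04 F [ 0.2 -0.1 -0.1] gap 0.224 grip 34.4 t 5.6167
```

View pics/w2.png

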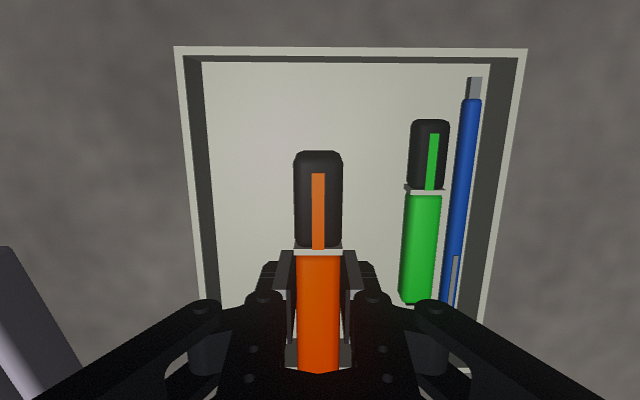

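The highlighter (318,260) is held level over the free part of the pen tray, clear of the green highlighter (425,210). I'll lower and release it.

```bash
python3 -m handwheel '[[0,0,2,0,10],[0,0,4,0,10],[0,0,5,0,10],[0,0,5.6,0,10],[0,0,5.9,0,10],[0,0,5.9,0,10],[0,0,5.9,0,10]]' 
python3 -m handwheel '[[0,0,0.05,0,26],[0,0,0.05,0,32],[0,0,0,0,38],[0,0,0,0,38],[0,0,0,0,38]]' 
python3 -m handwheel '[[0,0,-1,0,38],[0,0,-3,0,38],[0,0,-6,0,38],[0,0,-9,0,38],[0,0,-12,0,38],[0,0,-15,0,38],[0,0,-16,0,38],[0,0,-16,0,38]]' 
python3 -c "
from h import *
go(.436,-.119,.20,-.1)
c=snap('wrist','w3.png')
c=snap('top','t3.png');h=cv2.cvtColor(c['img'],cv2.COLOR_RGB2HSV);m=cv2.inRange(h,(22,120,90),(33,255,255))
n,l,st,ce=cv2.connectedComponentsWithStats(m)
[print(ce[i],st[i]) for i in range(1,n) if st[i,4]>15]"
```

```text
clock: 6.25
tool_pos: [0.4976, 0.376, 0.0363]
ee_rot: [[0.999, -0.038, 0.001], [-0.038, -0.999, 0.001], [0.001, -0.001, -1.0]]
contact_force: [0.8, -0.4, 0.9]
finger_gap: 0.222
grip_force: 34.4
clock: 6.67
tool_pos: [0.4972, 0.3759, 0.0356]
ee_rot: [[0.999, -0.038, 0.0], [-0.038, -0.999, 0.0], [0.0, -0.0, -1.0]]
contact_force: [-1.0, 0.2, 0.6]
finger_gap: 0.383
grip_force: 0.0
clock: 7.33
tool_pos: [0.4983, 0.3766, 0.1993]
ee_rot: [[0.999, -0.038, 0.006], [-0.038, -0.999, 0.003], [0.006, -0.004, -1.0]]
contact_force: [-0.5, -0.6, -0.1]
finger_gap: 0.379
grip_force: 0.0
go [-4.34 49.76 -0.28] roll 0.062 now [0.4983 0.3766 0.1993] yaw -0.038 F [-0.5 -0.6 -0.1] gap 0.379 grip 0.0 t 7.3333
[414.36065574  36.98360656] [411  33   8   9  61]
[414.25  51.15] [411  47   8  10  60]
[414.57894737  64.77192982] [411  61   8   9  57]
[381.56179775 212.58426966] [375 206  15  14  89]
```

View pics/w3.png

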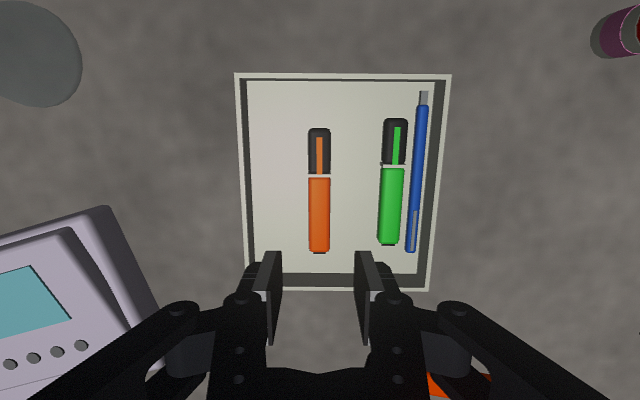

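The orange highlighter lies flat on the tray floor at (319,190), clear of the green one at (392,180). Next is the objective.

```bash
python3 -m handwheel '[[-0.5,4,0,0,65],[-1,8,0,0,65],[-1.4,12,0,0,65],[-1.8,16,0,0,65],[-2.1,20,0,0,65],[-2.4,24,0,0,65],[-2.7,28,0,0,65],[-3,32,0,0,65]]' >/dev/null
python3 -m handwheel '[[-0.5,4,0,0.06,65],[-0.8,8,0,0.06,65],[-1,12,0,0.06,65],[-1.2,16,0,0.06,65],[-1.3,17.5,0,0.06,65],[-1.3,17.8,0,0.06,65],[-1.3,17.8,0,0.06,65],[-1.3,17.8,0,0.06,65]]' >/dev/null
python3 -c "
from h import *
go(.436,-.119,.20,-.1)
c=snap('wrist','w4.png');h=cv2.cvtColor(c['img'],cv2.COLOR_RGB2HSV);m=cv2.inRange(h,(22,120,60),(33,255,255))
n,l,st,ce=cv2.connectedComponentsWithStats(m)
for i in range(1,n):
  if st[i,4]>60:
    e=cv2.minEnclosingCircle(np.argwhere(l==i)[:,::-1].astype(np.float32));print(st[i],e,ray(c,e[0],.032),ray(c,ce[i],.032))"
```

```text
go [ 0.15 -0.05 -0.58] roll 0.002 now [ 0.4344 -0.1193  0.1942] yaw -0.098 F [ 0.2  1.  -0.5] gap 0.65 grip 0.0 t 8.7667
[305 167  41  42 618] ((324.732421875, 187.572265625), 20.753032684326172) [ 0.43908774 -0.12515618  0.032     ] [ 0.44165601 -0.12546642  0.032     ]
```

View pics/w4.png

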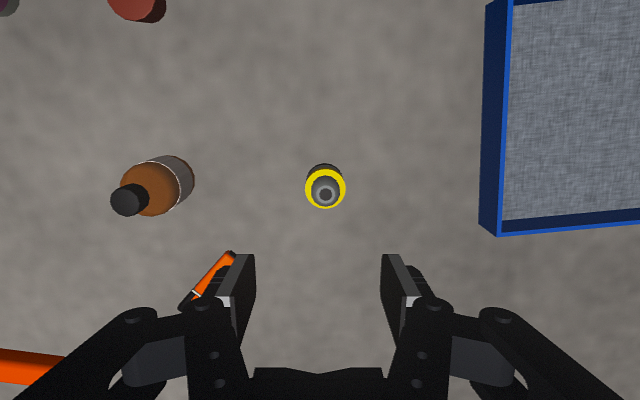

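The yellow-ring objective is at (325,188), standing free between the fingers. I'll descend and grip the barrel.

```bash
python3 -m handwheel '[[0.35,0.35,2,0,65],[0.35,0.35,5,0,65],[0.35,0.35,8,0,65],[0.35,0.35,11,0,65],[0.35,0.35,13,0,65],[0.35,0.35,15,0,65],[0.35,0.35,16.5,0,65],[0.35,0.35,16.5,0,65]]' 
python3 -m handwheel '[[0,0,0,0,55],[0,0,0,0,48],[0,0,0,0,44],[0,0,0,0,40],[0,0,0,0,30],[0,0,0,0,30],[0,0,0,0,30],[0,0,0,0,30]]' 45
```

```text
clock: 9.48
tool_pos: [0.4366, -0.1218, 0.0278]
ee_rot: [[0.995, -0.096, -0.005], [-0.096, -0.995, 0.003], [-0.005, -0.002, -1.0]]
contact_force: [-1.4, 1.2, 1.0]
finger_gap: 0.646
grip_force: 0.0
clock: 10.15
tool_pos: [0.439, -0.1243, 0.0316]
ee_rot: [[0.995, -0.098, 0.002], [-0.098, -0.995, -0.001], [0.002, 0.001, -1.0]]
contact_force: [-0.1, 0.7, 6.3]
finger_gap: 0.375
grip_force: 44.1
```

```bash
python3 -m handwheel '[[0,0,-1,0,30],[0,0,-3,0,30],[0,0,-6,0,30],[0,0,-9,0,30],[0,0,-10,0,30],[0,0,-10,0,30],[0,0,-10,0,30]]' >/dev/null
python3 -c "
from h import *
go(.474,-.345,.13,-.1)"
```

```text
go [ 5.73 21.64  0.1 ] roll 0.002 now [ 0.4382 -0.1241  0.1308] yaw -0.098 F [-0.9  0.7 -0.9] gap 0.377 grip 44.8 t 10.7333
```

```bash
python3 -m handwheel '[[1,2,0,0,30],[2,5,0,0,30],[3,9,0,0,30],[4,13,0,0,30],[5,17,0,0,30],[5.5,20,0,0,30],[5.7,21.6,0,0,30],[5.7,21.6,0,0,30]]' >/dev/null
python3 -m handwheel '[[0,0,0,0,30],[0,0,0,0,30],[0,0,0,0,30]]' >/dev/null
python3 -c "
from h import *
go(.474,-.345,.039,-.1)
snap('wrist','w5.png')"
```

```text
go [0.08 0.21 9.06] roll 0.003 now [ 0.4735 -0.343   0.1296] yaw -0.097 F [ 0.6  0.1 -1.3] gap 0.373 grip 45.0 t 11.65
```

View pics/w5.png

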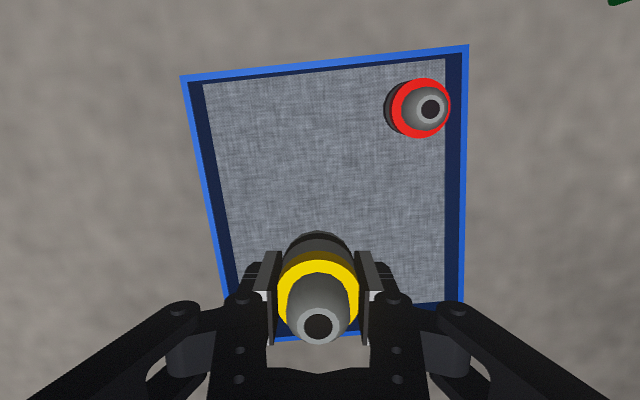

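The objective hangs upright over the lens tray, with the red-ring one well away at (420,108). I'll lower it.

```bash
python3 -m handwheel '[[0,0,2,0,30],[0,0,5,0,30],[0,0,7,0,30],[0,0,8,0,30],[0,0,8.6,0,30],[0,0,8.8,0,30],[0,0,8.9,0,30],[0,0,8.9,0,30]]' 
python3 -m handwheel '[[0,0,0,0,30],[0,0,0.05,0,30],[0,0,0.1,0,30],[0,0,0.1,0,30],[0,0,0.1,0,30]]'
```

```text
clock: 12.37
tool_pos: [0.4743, -0.3449, 0.0424]
ee_rot: [[0.995, -0.098, 0.001], [-0.098, -0.995, -0.001], [0.002, 0.001, -1.0]]
contact_force: [0.4, -0.4, -1.6]
finger_gap: 0.373
grip_force: 45.0
clock: 12.78
tool_pos: [0.4738, -0.3446, 0.0405]
ee_rot: [[0.995, -0.098, 0.0], [-0.098, -0.995, -0.0], [0.0, 0.0, -1.0]]
contact_force: [-0.5, -0.6, -0.9]
finger_gap: 0.373
grip_force: 45.0
```

```bash
python3 -m handwheel '[[0,0,0.03,0,30],[0,0,0.06,0,30],[0,0,0.1,0,30],[0,0,0.1,0,30],[0,0,0.1,0,30]]'
```

```text
clock: 13.2
tool_pos: [0.4738, -0.3446, 0.0397]
ee_rot: [[0.995, -0.098, 0.0], [-0.098, -0.995, -0.0], [0.0, 0.0, -1.0]]
contact_force: [-1.0, 1.9, 3.9]
finger_gap: 0.371
grip_force: 45.5
```

Contact with the floor reads about +4 N. I'll release gently and rise.

```bash
python3 -m handwheel '[[0,0,0,0,40],[0,0,0,0,44],[0,0,0,0,50],[0,0,0,0,58],[0,0,0,0,65],[0,0,0,0,65],[0,0,0,0,65]]' 
python3 -m handwheel '[[0,0,-0.5,0,65],[0,0,-2,0,65],[0,0,-4,0,65],[0,0,-7,0,65],[0,0,-10,0,65],[0,0,-13,0,65],[0,0,-16,0,65],[0,0,-16,0,65]]' 
python3 -m handwheel '[[-2,0,0,0,65],[-4,0,0,0,65],[-6,0,0,0,65],[-6,0,0,0,65],[-6,0,0,0,65]]' >/dev/null
python3 -c "
from h import *
t=snap('top','t6.png')['img'];w=snap('wrist','w6.png')['img']
cv2.imwrite('pics/end.png',np.vstack([cv2.resize(t[120:260,100:540],(640,204)),cv2.resize(w,(608,380))[:, :608].copy() if 0 else cv2.copyMakeBorder(cv2.resize(w,(608,380)),0,0,0,32,0)])[:,:,::-1])"
```

```text
clock: 13.78
tool_pos: [0.4738, -0.3446, 0.0393]
ee_rot: [[0.995, -0.098, -0.0], [-0.098, -0.995, -0.0], [-0.0, 0.0, -1.0]]
contact_force: [0.9, 1.0, 0.5]
finger_gap: 0.654
grip_force: 0.0
clock: 14.45
tool_pos: [0.4758, -0.3464, 0.2065]
ee_rot: [[0.995, -0.098, 0.009], [-0.098, -0.995, -0.008], [0.009, 0.007, -1.0]]
contact_force: [0.9, 0.6, 0.8]
finger_gap: 0.651
grip_force: 0.0
```

View pics/end.png

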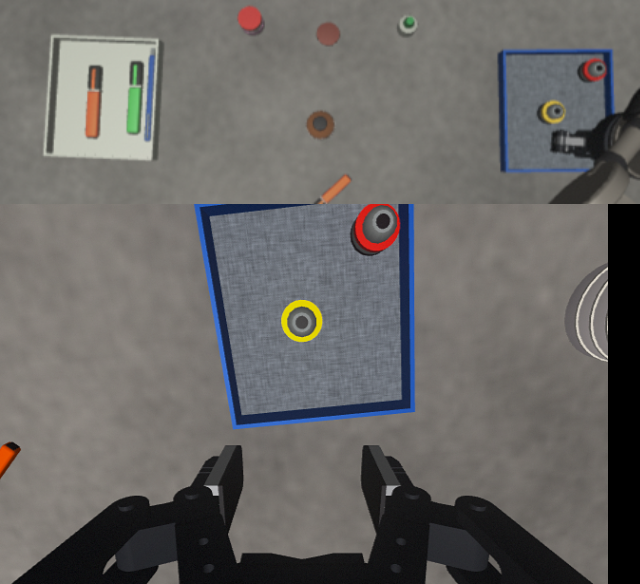

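The yellow-ring objective stands upright in the lens tray (302,321), with the red-ring one undisturbed. The orange highlighter lies in the pen tray (93,100), beside the green one. The gripper is clear of everything.

```bash
python3 -c "
from plant import ctrl
print(ctrl.close_job())"
```

```text
the job is handed in; nothing more can be done
None
```

The job is handed in: the orange highlighter lies flat beside the pens in the white tray, and the yellow-ring objective stands upright in the blue lens tray, both released, after about 15 s on the robot's clock.

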